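Swing both hold-down arms over the part on the measuring plate

TASK

The aluminium part on the measuring machine's hole plate has to be held down: with a fingertip, gently push each of the two orange clamp arms round on its post until its pad is right over the brass bushing beside it, wholly within the bushing's round face, and leave both arms there. Only push the arms sideways - do not grip them or lift them up their pins - and leave the part, the reference ball, the ring gauge and the spare standoff where they are.

Things in the scene. Friction and masses are not known exactly. Their poses are not given: they have to be found in the camera images.
- clamp_a (a joint): angle of the orange clamp arm about its vertical pin, rad, growing anticlockwise seen from above. It turns only when pushed with about 1.5 N at 55 mm from the pivot, and stays where it is left; no stops or detents near the bushings. 0 when this arm points along the plate's +x side (away from the robot).
- clamp_b (a joint): angle of the orange clamp arm about its vertical pin, rad, growing anticlockwise seen from above. It turns only when pushed with about 1.5 N at 55 mm from the pivot, and stays where it is left; no stops or detents near the bushings. 0 when this arm points along the plate's -x side (towards the robot).
- post_a: Clamp a: a fixed black post 26 mm across on the plate, carrying an orange arm: a straight bar 14 mm wide, 18 mm tall, from 88 to 106 mm above the work surface, running 80 mm from the pivot to its round end, with a black screw head 14 mm across standing 10 mm above that end and the pad below it. Origin: foot of the post, 20 mm above the work surface.
- post_b: Clamp b: a fixed black post 26 mm across on the plate, carrying an orange arm: a straight bar 14 mm wide, 18 mm tall, from 88 to 106 mm above the work surface, running 80 mm from the pivot to its round end, with a black screw head 14 mm across standing 10 mm above that end and the pad below it. Origin: foot of the post, 20 mm above the work surface.
- collar_a (a joint): Clamp a: height in m by which the arm and its collar have ridden up the pin; 0 when resting down as it should. The arm is held down only by its weight, about 0.2 kg.
- collar_b (a joint): Clamp b: height in m by which the arm and its collar have ridden up the pin; 0 when resting down as it should. The arm is held down only by its weight, about 0.2 kg.
- pivot_a (a point): point on the pivot axis of clamp a, half-way up its bar, 97 mm above the work surface. The arm's hub there is 22 mm across, and a steel pin 10 mm across rises to 125 mm above the work surface.
- pivot_b (a point): the same point on clamp b. The two posts stand 150 mm either side of the plate's middle; which clamp is on which side changes.
- pad_a (a point): centre of the underside of clamp a's rubber pad (14 mm across), 80 mm from the pivot axis, 4 mm higher than the bushing tops, so it passes over them without touching.
- pad_b (a point): the same point on clamp b.
- bushing_1 (a point): centre of the top of the brass bushing (30 mm across) in the ear on one end of the aluminium part, 70 mm above the work surface. Each bushing lies 80 mm from the pivot of the clamp on its own end, so serves the nearer clamp.
- bushing_2 (a point): the same on the other end of the part (140 mm from bushing_1).
- part: loose aluminium housing, about 0.8 kg, resting on four black standoffs on the plate. Origin at the middle of its underside, 50 mm above the work surface; main body 110 mm along its x, 100 mm along y, 28 mm tall (rim 78 mm above the work surface); ears with the bushings at y = +70 and -70 mm, 36 mm across and 14 mm tall.
- plate: fixed sand-coloured hole plate, 320 mm along x, 440 mm along y, 20 mm thick, origin at the middle of its underside on the work surface. The posts stand at its y = +150 and -150 mm, x = 0; it lies turned up to 17 degrees.
- ref_ball: loose reference ball, bystander: white ball 25 mm across on a steel stem and dark base 40 mm across, 93 mm tall, standing on the plate. Origin under its base.
- ring_gauge: loose steel ring gauge, bystander: 50 mm outside, 18 mm tall, lying on the plate. Origin under its middle.
- standoff: loose spare black standoff, bystander: 22 mm across, 45 mm tall, standing on the plate. Origin under its foot.
Not all that is in view belongs to the job. What is meant by the part is not pink or red, and is the smaller of those in its own colour.

How it is judged (in metres and radians):
At the end, for the whole second after the job is handed in: The pad of each clamp lies within 8 mm (horizontally) of the centre of a brass bushing, both arms at rest and down on their posts (within 3 mm); the part is within 5 mm and the bystanders within 15 mm of where they started ((horizontal distance between pad_a and bushing_1 below 0.008 m or horizontal distance between pad_a and bushing_2 below 0.008 m) and (horizontal distance between pad_b and bushing_1 below 0.008 m or horizontal distance between pad_b and bushing_2 below 0.008 m) and velocity of joint clamp_a between -0.05 and 0.05 rad/s and value of joint each of collar_a, collar_b below 0.003 m and velocity of joint clamp_b between -0.05 and 0.05 rad/s and distance of part from where it was at the start of the episode below 0.005 m and distance of each of ref_ball, ring_gauge, standoff from where it was at the start of the episode below 0.015 m); the robot touches nothing.
It fails at once if a clamp arm was lifted more than 6 mm up its pin (value of joint any of collar_a, collar_b above 0.006 m).
It fails at once if a clamp was gripped or pushed hard (over 20 N from the fingers) (contact force between the fingers and post_a above 20 N or contact force between the fingers and post_b above 20 N).
It fails at once if the part was shifted more than 5 mm (distance of part from where it was at the start of the episode above 0.005 m).
It fails at once if a bystander was moved more than 15 mm (distance of any of ref_ball, ring_gauge, standoff from where it was at the start of the episode above 0.015 m).
It also fails if it takes over 64 s, if anything falls off the work surface, if the arm or the gripper's body presses on something with over 40 N, if the wrist force passes 120 N, or if a joint passes its speed limit or range.

ROBOT

A 6-joint arm with a two-finger parallel gripper is mounted at the origin on the work surface. World frame = base frame: x ahead of the robot, y to its left, z up, the work surface at z = 0. Lengths are in mm, angles in rad, forces in N, time in s.
With the tool pointing down it reaches from about 350 to 975 mm from the base axis. Payload 7.1 kg.
Tool frame: the origin (TCP) lies midway between the tips of the shut fingers; the grasp point (between the pads) lies pinch_z behind it (pinch_z is the distance from the TCP to the grasp point, in mm); z points along the fingers, y is the line along which they close (so a half turn about z gives the same grasp; the last joint's range is limited). The gripper opens to 88 mm and grips with 3 to 60 N. Pads are 20 mm wide; open, the fingers measure 115 mm over their backs; the gripper's body (75 mm by 178 mm) begins 61 mm behind the grasp point.
Start: joints at [1.106, 0.423, 1.63, -0, 1.089, -0.019], TCP at [269.455, 563.914, 196.675] pointing down, gripper open.
Joint ranges: [-3, 3], [-0.9, 2.11], [0.09, 2.58], [-1.31, 4.45], [0.11, 2.69], [-2.54, 2.54]. Speed limits (rad/s): [2.39, 2.39, 3.01, 3.14, 3.14, 3.14].

INTERFACE

Orientations are given as a rotation vector (axis times angle).
In Python, from workcell import get_obs, get_image, close_job, pinch_z gives the robot as it stands.
- The arm moves only by the tool jog_arm, never from a script. Its argument "commands" is a list of rows, each a list of 3 entries, a list of its own where there are three numbers: the gripper command: -1 is shut, 1 is fully open, values between are in proportion, then the shift along the tool's x, y, z as a fraction of full scale, then the turn, a rotation vector about the tool's x, y, z as a fraction of full scale. In form: [[gripper, [tx, ty, tz], [rx, ry, rz]], ...]. A call has 1 to 10 rows; each row shifts and turns the commanded pose from where the row before left it, along the tool's axes as they then stand; what a row does not reach is not made up. Full scale, the value 1, is 0.1 m for a shift and 45 degrees for a turn. A row lasts 1/10 s, in which the tool goes at most 50 mm and 8.59 degrees, less where a joint would pass 70% of its speed; a pose out of reach is approached as far as the arm can. A call with a number of a shift or a turn outside -1 to 1 is refused whole. A call with a gripper value outside its range is refused whole. The fingers move at their own pace and stop on an object; the grip force is fixed at half the most. Time passes only in rows, so rows that do not move let the fingers close. It gives the time, the measured TCP pose, the force, the opening and the grip force at its end, in the units of the state.
- get_obs(): the state, without advancing time (a new reading comes with each control period).
- get_image(name): name is "side" or "top"; returns a dict with "image" (400x640x3 uint8, blue, green, red), "z_map" (400x640 float32, mm along the optical axis (not along the pixel's ray), 0 where there is no reading), "intrinsics" (3x3 intrinsics, pixels), "eye" and "orientation" of the camera in the world. Camera axes: x right, y down, z forward; pixel columns grow to the right and rows downward; lengths in mm; the calibration is good to about 2 mm. A picture is of the moment at which its call begins.
- close_job(): hands the job in; it is judged then, once.
The state is a dict: "t": time; "qpos": joint angles; "qvel": joint speeds; "joint_torque": joint torques, N m; "ee_pos": TCP position; "orientation": TCP orientation; "ft_force": force on the tool from outside, world axes, zero at the start; "moment": the same for the moment, N m; "width": finger opening in mm; "grasp_force": force on a finger pad.
Only numpy, scipy, OpenCV 4.12 (cv2) and the standard library are available. Lean on these libraries where they do the work, as an engineer would, in place of code of your own. Each camera call takes 0.05 s, during which the arm holds its last target. There are 200 camera calls.

## Working session

There is one attempt and no reset: what is moved stays moved. The work goes in short steps, Python scripts to look and compute and a tool call to move; the robot and the scene stay as the last step left them, time stands still between calls to the robot, and variables do not carry over. Pictures are saved under pics/ and viewed, at most 10 in all, crops included, and the job is handed in when it is done.

Besides the shell and the picture viewer there is one more tool, called after "Call:" by a JSON object that holds its "op" and its "data", one argument or row to a line. jog_arm: Moves the arm, as the interface text tells. Its arguments: {"type":"object","properties":{"commands":{"type":"array","items":{"type":"array"}}},"required":["commands"]}

```bash
mkdir -p pics; cat > h.py <<'E'
import numpy as np, cv2
from workcell import get_obs,get_image,close_job,pinch_z
from scipy.spatial.transform import Rotation as R
def Rm(o):
    o=np.array(o,float)
    return o if o.shape==(3,3) else R.from_rotvec(o).as_matrix()
def cloud(d):
    K=np.array(d["intrinsics"]);z=d["z_map"];h,w=z.shape
    u,v=np.meshgrid(np.arange(w),np.arange(h))
    c=np.stack([(u-K[0,2])/K[0,0]*z,(v-K[1,2])/K[1,1]*z,z],-1)
    return c@Rm(d["orientation"]).T+np.array(d["eye"])
def ray(d,u,v,h):
    K=np.array(d["intrinsics"]);r=Rm(d["orientation"])@np.array([(u-K[0,2])/K[0,0],(v-K[1,2])/K[1,1],1])
    e=np.array(d["eye"]);return e+r*(h-e[2])/r[2]
E
python3 - <<'E'
from h import *
print(get_obs(),pinch_z() if callable(pinch_z) else pinch_z)
for n in("top","side"):
    d=get_image(n);cv2.imwrite(f"pics/{n}0.png",d["image"]);print(n,d["eye"],d["orientation"],d["intrinsics"])
    np.save(n+"0.npy",d,allow_pickle=True)
E
```

```text
{'t': 0.0, 'qpos': array([ 1.10597231e+00,  4.23857158e-01,  1.63070592e+00, -6.73226544e-06,
        1.08860927e+00, -1.89713425e-02]), 'qvel': array([8.60653668e-05, 4.30105795e-04, 1.81886257e-04, 1.01483450e-03,
       8.68177050e-04, 7.11963637e-04]), 'joint_torque': array([-5.35889121e-04, -5.44632018e+01, -2.73661977e+01,  6.43259170e-02,
        2.28387793e-02, -1.39372974e-04]), 'ee_pos': array([269.2039586 , 563.37046528, 195.88529843]), 'orientation': array([-6.94470036e-01, -3.06348965e+00,  2.41108241e-03]), 'ft_force': array([0.17424735, 0.84215051, 0.98644241]), 'moment': array([0.04391985, 0.05666972, 0.00567479]), 'grasp_force': 0.0, 'width': 87.90793206428712} 18.700000000000003
top [ 332.91606038   10.55714518 1250.817822  ] [-2.14676732  2.19365584 -0.09188754] [[424.48564083   0.         315.68770136]
 [  0.         424.48564083 192.35814684]
 [  0.           0.           1.        ]]
side [ 290.36860098 -677.78712363  893.76331087] [-2.39511278  0.28127242 -0.10446131] [[392.88403907   0.         326.72405267]
 [  0.         392.88403907 199.6194433 ]
 [  0.           0.           1.        ]]
```

View pics/top0.png

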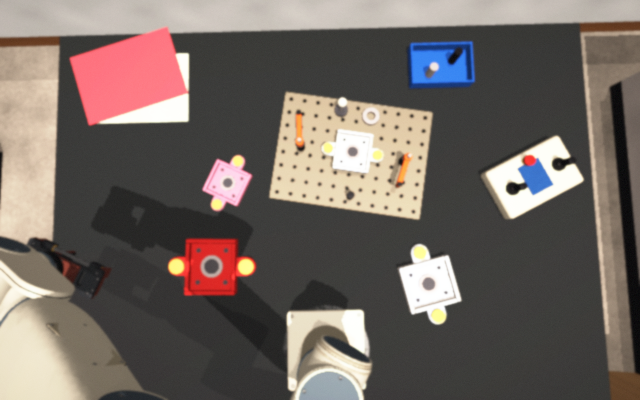

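View pics/side0.png

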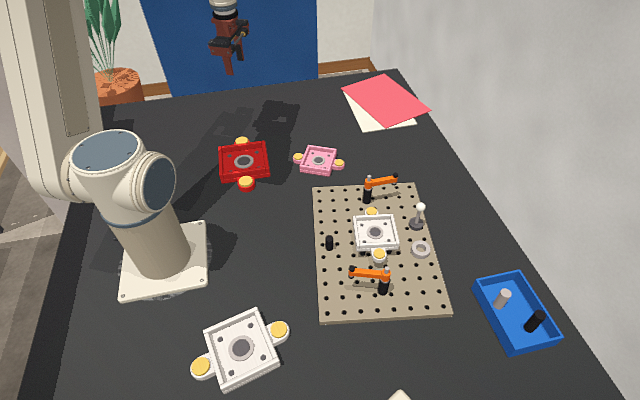

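The top view shows four candidates for the part: white on the plate (352,151), a larger white one (430,284), pink (228,183) and red (212,267). I choose the small white one on the hole plate. The clamps are at about (299,130), pointing +x, and (402,168), pointing towards the robot. The ball is at (342,105), the ring at (371,116) and the standoff at (349,194).

```bash
cat > m.py <<'E'
from h import *
def measure(d,verbose=1):
    im=d["image"];hsv=cv2.cvtColor(im,cv2.COLOR_BGR2HSV);P=cloud(d);out={}
    # plate
    m=((hsv[...,0]>8)&(hsv[...,0]<28)&(hsv[...,1]>40)&(hsv[...,1]<130)&(P[...,2]>8)&(P[...,2]<32)).astype(np.uint8)
    m=cv2.morphologyEx(m,cv2.MORPH_CLOSE,np.ones((7,7)))
    c=max(cv2.findContours(m,0,2)[0],key=cv2.contourArea)
    pts=np.array([ray(d,*p[0],20)[:2] for p in c],np.float32);out["plate"]=cv2.minAreaRect(pts)
    hull=cv2.minAreaRect(c);box=cv2.boxPoints(hull)
    roi=np.zeros(m.shape,np.uint8);cv2.fillConvexPoly(roi,box.astype(int),1)
    org=((hsv[...,0]>=5)&(hsv[...,0]<19)&(hsv[...,1]>190)&(hsv[...,2]>90)&(roi>0)&(P[...,2]>60)).astype(np.uint8)
    yel=((hsv[...,0]>=20)&(hsv[...,0]<36)&(hsv[...,1]>60)&(hsv[...,2]>150)&(roi>0)).astype(np.uint8)
    for n,mm,h in(("orange",org,106),("brass",yel,70)):
        k,l,s,ce=cv2.connectedComponentsWithStats(mm)
        for i in range(1,k):
            if s[i,4]<15:continue
            v,u=np.nonzero(l==i)
            g=np.array([ray(d,a,b,h)[:2] for a,b in zip(u,v)],np.float32)
            r=cv2.minAreaRect(g)
            print(n,s[i,4],ce[i].round(1),"z",np.median(P[l==i][:,2]).round(),"mean",g.mean(0).round(1),"rect",np.round(r[0],1),np.round(r[1],1),round(r[2],1), "ends",np.round(cv2.boxPoints(r)).tolist())
    return out
if __name__=="__main__":
    for n in("top","side"):
        d=get_image(n);print(n,measure(d))
        if n=="top":
            c=d["image"][85:225,260:445];cv2.imwrite("pics/crop1.png",cv2.resize(c,None,fx=4.2,fy=4.2,interpolation=cv2.INTER_CUBIC))
E
python3 m.py
```

```text
orange 39 [298.7 122. ] z 104.0 mean [634.6  60.9] rect [630.4  61.6] [ 8.3 53.3] 89.0 ends [[604.0, 58.0], [657.0, 57.0], [657.0, 65.0], [604.0, 66.0]]
orange 35 [404.1 161.1] z 104.0 mean [ 519.4 -224.1] rect [ 517.8 -224.9] [12.  30.6] 69.6 ends [[501.0, -225.0], [530.0, -236.0], [534.0, -225.0], [506.0, -214.0]]
brass 79 [327.2 146.8] z 70.0 mean [570.7 -16.6] rect [571.  -15.3] [30.1 24.2] 44.0 ends [[552.0, -17.0], [569.0, -34.0], [590.0, -13.0], [573.0, 4.0]]
brass 22 [287.9 146.2] z 20.0 mean [575.1  94.3] rect [574.2  94.1] [17.  14.3] 88.7 ends [[567.0, 86.0], [581.0, 85.0], [582.0, 102.0], [567.0, 103.0]]
brass 62 [413.7 150. ] z 20.0 mean [ 556.1 -259.8] rect [ 554.1 -260.7] [61.9 19.9] 69.9 ends [[534.0, -286.0], [553.0, -293.0], [574.0, -235.0], [555.0, -228.0]]
brass 71 [377.2 154.6] z 70.0 mean [ 545.4 -156.7] rect [ 544.9 -156.8] [23.9 26.2] 43.0 ends [[527.0, -155.0], [545.0, -174.0], [563.0, -158.0], [545.0, -139.0]]
top {'plate': ((556.050537109375, -86.54046630859375), (439.3316345214844, 320.5958251953125), 80.43077087402344)}
orange 83 [374.4 184.1] z 92.0 mean [595.1  38. ] rect [605.9  33.5] [20.3 78.7] 82.6 ends [[566.0, 28.0], [644.0, 18.0], [646.0, 39.0], [568.0, 49.0]]
orange 318 [370.4 273.6] z 101.0 mean [ 496.9 -234.4] rect [ 495.5 -231.2] [31.2 93.7] 65.4 ends [[446.0, -226.0], [532.0, -265.0], [545.0, -236.0], [459.0, -198.0]]
brass 73 [371.1 210.4] z 69.0 mean [568.9 -23.5] rect [568.8 -23.7] [25.3 27.8] 76.5 ends [[552.0, -33.0], [579.0, -39.0], [585.0, -15.0], [558.0, -8.0]]
brass 95 [378.9 252.9] z 68.0 mean [ 545.4 -161.9] rect [ 545.6 -162.1] [30.6 25.1] 72.1 ends [[529.0, -173.0], [553.0, -181.0], [562.0, -151.0], [538.0, -144.0]]
side {'plate': ((556.2275390625, -94.80169677734375), (443.8865051269531, 318.64501953125), 80.39347076416016)}
```

View pics/crop1.png

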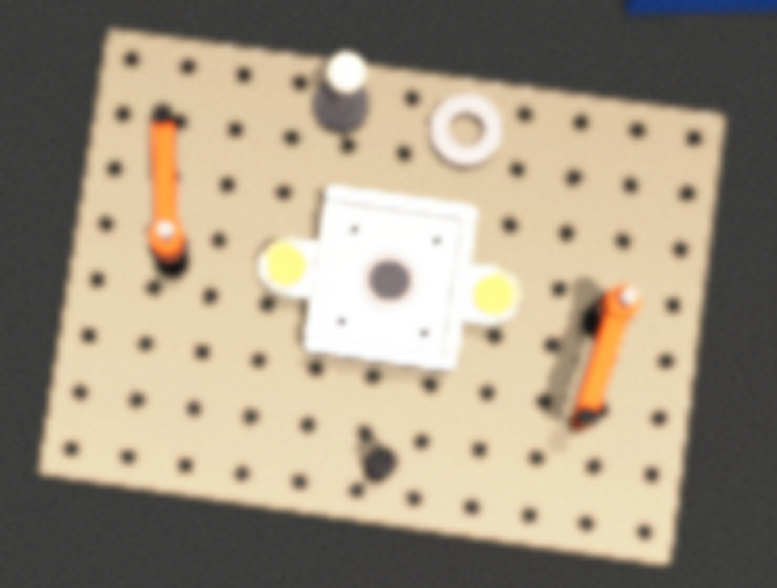

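The crop confirms the choice: a small white part on the plate, with bushings at crop (286,265) and (494,295). The pins are at (165,230) and (628,296), and the arm ends at (163,118) and (590,418). Both arms must swing clockwise.

```bash
cat > k.py <<'E'
from h import *
def ob():
    o=get_obs();M=Rm(o["orientation"]);return o,M,np.degrees(np.arctan2(M[1,0],M[0,0]))
def togo(p,phi):
    o,M,f=ob();d=M.T@(np.array(p,float)-o["ee_pos"]);t=(phi-f+180)%360-180
    print("shift mm tool",d.round(1),"cw turn deg",round(-t,1),"units",(d/100).round(3),round(-t/45,3))
E
python3 - <<'E'
from k import *
d=np.load("top0.npy",allow_pickle=True).item()
f=lambda u,v,h:ray(d,260+u/4.2,85+v/4.2,h)[:2].round(1)
print("pinL",f(165,230,125),"endL",f(163,118,106),"pinR",f(628,296,125),"endR",f(590,418,106),f(590,412,116))
print("ball",f(347,70,80),"ring",f(466,130,38),"so",f(378,463,65))
o,M,p=ob();print(p,o["qpos"][0],o["qpos"][5])
# arm axis angle via PCA of orange pixels
im=d["image"];hsv=cv2.cvtColor(im,cv2.COLOR_BGR2HSV)
m=(hsv[...,0]>=3)&(hsv[...,0]<19)&(hsv[...,1]>170)
for a,b in((285,315),(390,420)):
    v,u=np.nonzero(m[100:195,a:b]);g=np.array([ray(d,x+a,y+100,106)[:2] for x,y in zip(u,v)],np.float32)
    l=cv2.fitLine(g,cv2.DIST_HUBER,0,.01,.01).ravel();print(len(g),np.degrees(np.arctan2(l[1],l[0])),l[2:],g[:,0].min(),g[:,0].max())
E
```

```text
pinL [580.7  59.5] endL [659.6  60.3] pinR [ 531.1 -235.3] endR [ 455.4 -211.6] [ 458.2 -209.9]
ball [697.1 -62.9] ring [ 665.5 -146.9] so [432.7 -77.3]
154.45376784376924 1.1059823878936261 -0.018960252102235786
116 -0.20902616 [616.11584   60.516396] 567.433 657.17395
134 -15.159944 [ 499.52057 -220.06012] 462.17953 536.09015
```

```bash
python3 -c "
from k import *
togo([641,98,180],180)"
```

```text
shift mm tool [-536.1 -259.8   16.4] cw turn deg -25.5 units [-5.361 -2.598  0.164] -0.568
```

Call:
{"op": "jog_arm", "data": {
  "commands": [
    [-1,[-0.4,-0.2,0],[0,0,0]],
    [-1,[-0.4,-0.2,0],[0,0,0]],
    [-1,[-0.4,-0.2,0],[0,0,0]],
    [-1,[-0.4,-0.2,0],[0,0,0]],
    [-1,[-0.4,-0.2,0],[0,0,0]],
    [-1,[-0.4,-0.2,0],[0,0,0]],
    [-1,[-0.4,-0.2,0],[0,0,0]],
    [-1,[-0.4,-0.2,0],[0,0,0]],
    [-1,[-0.4,-0.2,0],[0,0,0]],
    [-1,[-0.4,-0.2,0],[0,0,0]]
  ]
}}

```text
t: 1.2
ee_pos: [545.0, 209.3, 196.7]
orientation: [-0.695, -3.064, -0.0]
ft_force: [-0.1, 0.3, 1.0]
width: 11.4
grasp_force: 0.0
```

Call:
{"op": "jog_arm", "data": {
  "commands": [
    [-1,[-0.4,-0.2,0],[0,0,0]],
    [-1,[-0.4,-0.2,0],[0,0,0]],
    [-1,[-0.4,-0.2,0],[0,0,0]],
    [-1,[-0.16,0,0],[0,0,-0.18]],
    [-1,[0,0,0],[0,0,-0.19]],
    [-1,[0,0,0],[0,0,-0.19]],
    [-1,[0,0,0],[0,0,0]]
  ]
}}

```text
t: 1.9
ee_pos: [640.9, 97.9, 196.3]
orientation: [-0.008, -3.141, 0.0]
ft_force: [-0.5, 0.1, -0.5]
width: 0.3
grasp_force: 0.0
```

```bash
python3 -c "
from k import *
togo([641,95,94],180);o=ob();print(o[0]['ee_pos'],o[2],o[0]['width'],o[0]['ft_force'],o[0]['qpos'],o[0]['t'])"
```

```text
shift mm tool [ -0.2  -2.9 102.3] cw turn deg -0.3 units [-0.002 -0.029  1.023] -0.006
[640.863017    97.88489153 196.27279792] 179.70752605727452 0.27584784483120983 [-0.49516959  0.14429684 -0.52714008] [ 1.33220240e-01  4.57931959e-01  1.57499513e+00 -2.01286344e-05
  1.10937841e+00 -1.43246253e+00] 1.9
```

Call:
{"op": "jog_arm", "data": {
  "commands": [
    [-1,[0,0,0.3],[0,0,0]],
    [-1,[0,0,0.3],[0,0,0]],
    [-1,[0,0,0.3],[0,0,0]],
    [-1,[0,0,0.13],[0,0,0]],
    [-1,[0,-0.03,0],[0,0,0]],
    [-1,[0,-0.04,0],[0,0,0]],
    [-1,[0,-0.04,0],[0,0,0]],
    [-1,[0,-0.03,0],[0,0,0]],
    [-1,[0,-0.03,0],[0,0,0]]
  ]
}}

```text
t: 2.8
ee_pos: [641.5, 80.8, 94.8]
orientation: [0.01, 3.14, 0.0]
ft_force: [0.9, 0.3, 0.5]
width: 0.5
grasp_force: 0.0
```

Call:
{"op": "jog_arm", "data": {
  "commands": [
    [-1,[-0.014,-0.048,0],[0,0,0.1]],
    [-1,[-0.014,-0.048,0],[0,0,0.1]],
    [-1,[-0.014,-0.048,0],[0,0,0.1]],
    [-1,[-0.014,-0.048,0],[0,0,0.1]],
    [-1,[-0.014,-0.048,0],[0,0,0.1]]
  ]
}}

```text
t: 3.3
ee_pos: [644.2, 56.1, 94.2]
orientation: [0.627, 3.077, 0.0]
ft_force: [-0.6, 0.0, -0.0]
width: 0.3
grasp_force: 0.0
```

```bash
python3 -c "
from k import *
d=get_image('top');cv2.imwrite('pics/t2.png',cv2.resize(d['image'][85:225,260:445],None,fx=4.2,fy=4.2,interpolation=2));o=ob();print(o[0]['ee_pos'],o[2])
p=o[0]['ee_pos'][:2]-[581,60.5];a=np.radians(o[2]-180);print('rel in tool/arm frame',p@[np.cos(a),np.sin(a)],p@[-np.sin(a),np.cos(a)])"
```

```text
[644.0934745   55.51428576  94.20639044] 156.71626699699155
rel in tool/arm frame 59.92583312696369 20.360215998594477
```

View pics/t2.png

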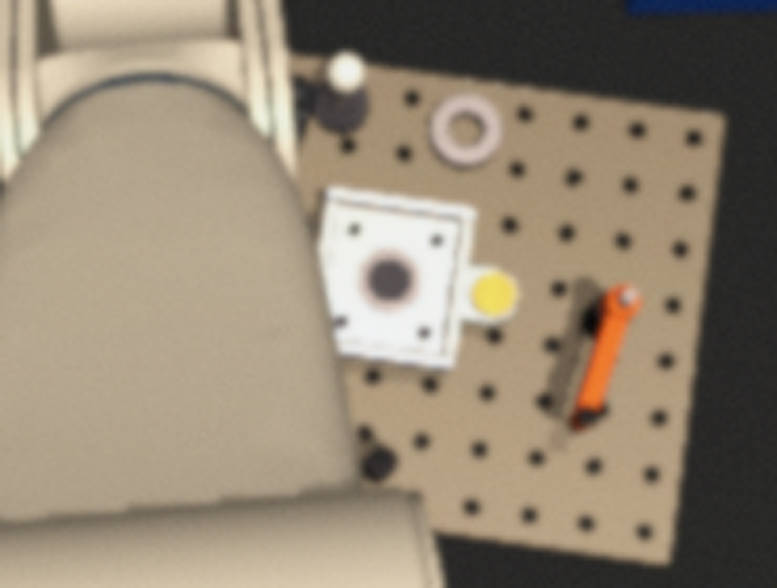

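The arm hides clamp L in the top view, so I look from the side.

```bash
python3 -c "
from k import *
d=get_image('side');cv2.imwrite('pics/s2.png',cv2.resize(d['image'][140:330,290:480],None,fx=3.1,fy=3.1,interpolation=2))"
```

```text
(no output)
```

View pics/s2.png

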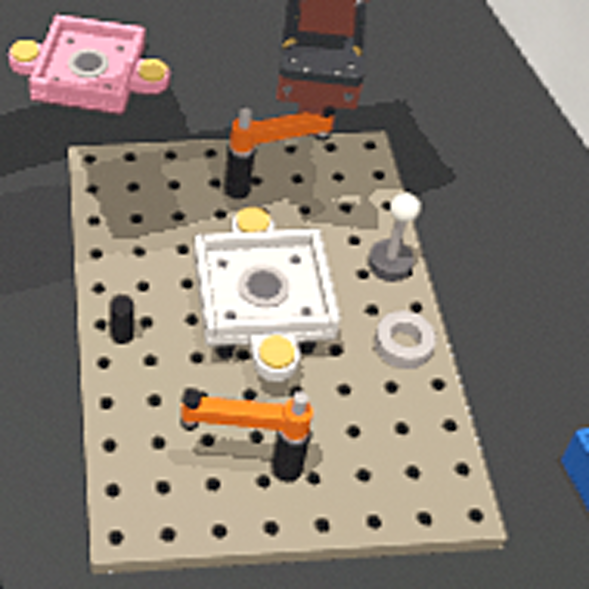

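The side crop shows finger tips just behind arm L, whose end is at crop (325,122). The arm seems barely moved yet, so I measure it.

```bash
cat > a.py <<'E'
from k import *
def arm(d,v0,v1,h=97):
    hsv=cv2.cvtColor(d["image"],cv2.COLOR_BGR2HSV)
    m=(hsv[...,0]>=3)&(hsv[...,0]<19)&(hsv[...,1]>170)&(hsv[...,2]>100)
    v,u=np.nonzero(m[v0:v1,340:420]);g=np.array([ray(d,x+340,y+v0,h)[:2] for x,y in zip(u,v)],np.float32)
    l=cv2.fitLine(g,cv2.DIST_HUBER,0,.01,.01).ravel()
    print(len(g),"angle",np.degrees(np.arctan2(l[1],l[0])).round(1),"cen",l[2:],"x",g[:,0].min(),g[:,0].max(),"y",g[:,1].min(),g[:,1].max())
if __name__=="__main__":
    d0=np.load("side0.npy",allow_pickle=True).item();d=get_image("side")
    for dd in(d0,d):
        for r in((170,192),(258,300)):arm(dd,*r)
    o=ob();print(o[0]["ee_pos"],o[2],o[0]["ft_force"])
E
python3 a.py
```

```text
231 angle 2.9 cen [617.4176   53.97478] x 569.36383 667.72485 y 35.2137 75.133484
331 angle -19.8 cen [ 497.8158  -229.08287] x 449.79984 545.21796 y -256.36813 -206.39561
228 angle 1.9 cen [617.81805  53.46779] x 569.36383 669.10706 y 35.2137 75.133484
326 angle -19.8 cen [ 497.7707  -229.22395] x 449.79984 545.21796 y -256.36813 -206.39561
[644.04858653  56.21397154  94.08970471] 157.21478691323284 [-0.3688633   0.08436493  0.32404292]
```

```bash
python3 - <<'E'
from k import *
d=get_image("side");o=ob()[0];K=np.array(d["intrinsics"]);M=Rm(d["orientation"])
for p in(o["ee_pos"],[581,60.5,125],[530.9,-235,125]):
    c=M.T@(np.array(p)-d["eye"]);u=K@c/c[2];print(np.round(p),"px",u[:2].round(1),"crop",((u[:2]-[290,140])*3.1).round())
P=cloud(d);z=d["z_map"]
for u,v in((391,172),(388,160),(380,173),(395,178),(375,182)):print(u,v,P[v,u].round(),d["image"][v,u])
# finger cloud (brownish) points lowest
hsv=cv2.cvtColor(d["image"],cv2.COLOR_BGR2HSV)
s=P[140:181,370:420].reshape(-1,3);h=hsv[140:181,370:420].reshape(-1,3)
k=(h[:,1]>100)&(s[:,2]>80)&((h[:,0]<5)|(h[:,0]>172));f=s[k];print(len(f));f=f[np.argsort(f[:,2])];print(f[:12].round())
E
```

```text
[644.  56.  94.] px [388.3 179.7] crop [305. 123.]
[581.  60. 125.] px [367.7 174.6] crop [241. 107.]
[ 531. -235.  125.] px [385.4 266.4] crop [296. 392.]
391 172 [612. -19. 203.] [ 52  61 111]
388 160 [601. -14. 241.] [75 69 69]
380 173 [670. 180.  -2.] [82 81 79]
395 178 [661.  52. 102.] [ 31  99 212]
375 182 [602.  51. 100.] [ 34  95 195]
113
[[635.  50. 121.]
 [649.  42. 122.]
 [637.  48. 122.]
 [642.  47. 123.]
 [639.  47. 123.]
 [644.  45. 124.]
 [645.  47. 126.]
 [641.  47. 127.]
 [647.  45. 127.]
 [630.  48. 128.]
 [633.  47. 128.]
 [638.  45. 129.]]
```

```bash
python3 -c "
from k import *
d=get_image('side');cv2.imwrite('pics/s3.png',cv2.resize(d['image'][135:205,350:430],None,fx=8,fy=8,interpolation=2))"
```

```text
(no output)
```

View pics/s3.png

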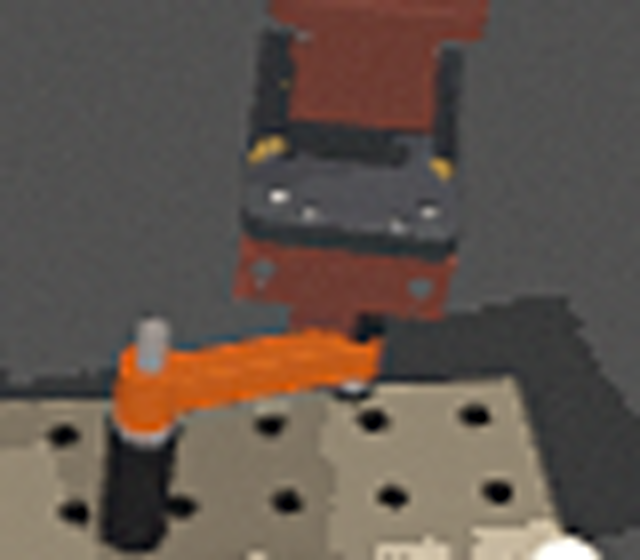

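The tip, about 20 mm wide, goes down behind the arm bar at crop x 290–360, so it is at or near contact. I push on a bit and re-measure.

Call:
{"op": "jog_arm", "data": {
  "commands": [
    [-1,[-0.014,-0.048,0],[0,0,0.1]],
    [-1,[-0.014,-0.048,0],[0,0,0.1]],
    [-1,[-0.014,-0.048,0],[0,0,0.1]],
    [-1,[0,0,0],[0,0,0]]
  ]
}}

```text
t: 3.95
ee_pos: [640.9, 41.7, 93.7]
orientation: [-0.979, -2.985, 0.0]
ft_force: [0.2, -0.0, -0.3]
width: 0.8
grasp_force: 0.0
```

```bash
python3 a.py; python3 - <<'E'
from k import *
d=get_image("side");P=cloud(d);hsv=cv2.cvtColor(d["image"],cv2.COLOR_BGR2HSV)
m=(hsv[...,0]>=3)&(hsv[...,0]<19)&(hsv[...,1]>170)&(hsv[...,2]>100);m[:165]=0;m[225:]=0;m[:,:340]=0;m[:,425:]=0
g=P[m];g=g[(g[:,2]>85)&(g[:,2]<115)];l=cv2.fitLine(g[:,:2].astype(np.float32),cv2.DIST_HUBER,0,.01,.01).ravel();print(l,g.min(0),g.max(0),len(g))
E
```

```text
231 angle 2.9 cen [617.4176   53.97478] x 569.36383 667.72485 y 35.2137 75.133484
331 angle -19.8 cen [ 497.8158  -229.08287] x 449.79984 545.21796 y -256.36813 -206.39561
196 angle -1.3 cen [612.4337    51.909794] x 569.36383 664.921 y 35.2137 75.133484
326 angle -19.7 cen [ 497.80917 -229.23415] x 449.79984 545.21796 y -256.36813 -206.39561
[640.99528831  41.93341138  93.78862154] 143.79553325243333 [ 0.4671751   0.03168448 -0.26710166]
[9.9981666e-01 1.9147001e-02 6.1191235e+02 5.1822544e+01] [572.2508215   45.93125909  85.51088983] [666.69836563  65.60154568 107.59919722] 182
```

```bash
python3 -c "
from k import *
d=get_image('side');cv2.imwrite('pics/s4.png',cv2.resize(d['image'][135:205,350:430],None,fx=8,fy=8,interpolation=2))"
```

```text
(no output)
```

View pics/s4.png

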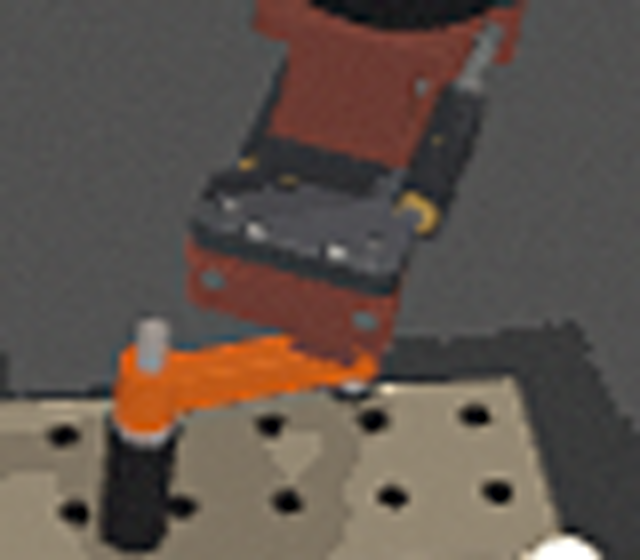

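Now the finger tip covers part of the bar at crop (330,350), so it seems to be above the bar rather than behind it. I check the tip height from depth.

```bash
python3 - <<'E'
from k import *
d=get_image("side");P=cloud(d);K=np.array(d["intrinsics"]);M=Rm(d["orientation"]);o=ob()[0]
c=M.T@(o["ee_pos"]-d["eye"]);print("tcp px",(K@c/c[2])[:2])
for v in range(170,186,1):print(v,[tuple(P[v,u].round().astype(int).tolist()) for u in (388,391,394)],d["image"][v,391])
E
```

```text
tcp px [389.01872616 183.3923384 ]
170 [(595, -35, 228), (601, -39, 231), (606, -45, 235)] [56 57 71]
171 [(595, -35, 225), (602, -38, 226), (608, -43, 229)] [ 49  57 108]
172 [(599, -29, 215), (601, -41, 226), (607, -44, 227)] [ 48  57 107]
173 [(599, -28, 211), (606, -31, 211), (609, -42, 222)] [ 50  56 106]
174 [(599, -30, 209), (604, -35, 213), (611, -38, 214)] [ 53  60 108]
175 [(600, -30, 205), (605, -35, 209), (611, -39, 211)] [ 52  58 106]
176 [(600, -30, 202), (606, -33, 204), (612, -39, 208)] [ 54  62 110]
177 [(290, -678, 894), (607, -33, 200), (612, -38, 204)] [ 50  57 106]
178 [(633, 38, 121), (638, 30, 128), (612, -40, 202)] [ 46  57 102]
179 [(632, 35, 120), (638, 28, 125), (647, 28, 124)] [53 54 93]
180 [(642, 54, 96), (651, 53, 94), (660, 52, 93)] [ 27  77 174]
181 [(641, 50, 95), (652, 54, 89), (660, 52, 89)] [ 14  90 199]
182 [(642, 53, 89), (651, 51, 89), (661, 53, 84)] [ 22 101 222]
183 [(680, 129, 0), (656, 60, 74), (661, 52, 81)] [55 60 94]
184 [(669, 106, 20), (679, 105, 19), (663, 54, 74)] [73 80 80]
185 [(668, 103, 19), (678, 102, 19), (687, 100, 18)] [100 118 128]
```

```bash
python3 - <<'E'
from k import *
d=np.load("side0.npy",allow_pickle=True).item();P=cloud(d);K=np.array(d["intrinsics"]);M=Rm(d["orientation"])
c=M.T@(np.array([269.2,563.4,195.9])-d["eye"]);print("tcp px0",(K@c/c[2])[:2])
s=P[0:90,200:260];m=(s[...,2]>100)&(s[...,1]<650)&(s[...,1]>450);print(s[m].min(0),s[m].max(0))
z=s[m];print(z[np.argsort(z[:,2])][:10].round())
t=np.load("top0.npy",allow_pickle=True).item();P=cloud(t)
g=P[230:310,30:120].reshape(-1,3);g=g[(g[:,2]>120)];g=g[np.argsort(g[:,2])];print(len(g),g[:10].round())
E
```

```text
tcp px0 [236.13846506  72.9314857 ]
[203.30766223 467.47201592 216.95022344] [335.425325   644.45837753 445.79015509]
[[289. 607. 217.]
 [293. 605. 218.]
 [283. 605. 219.]
 [259. 518. 219.]
 [237. 521. 220.]
 [286. 600. 221.]
 [247. 517. 221.]
 [241. 517. 222.]
 [296. 595. 222.]
 [300. 601. 223.]]
3940 [[240. 522. 219.]
 [257. 516. 223.]
 [247. 518. 223.]
 [236. 522. 224.]
 [294. 601. 224.]
 [299. 603. 224.]
 [290. 602. 225.]
 [238. 521. 225.]
 [252. 514. 225.]
 [280. 607. 225.]]
```

Both cameras agree that the true fingertip is about 23 mm above the reported TCP: the tip is at z≈118 when 94 is reported, and the tip and body were similarly high at the start. The fingers passed over the bar without touching it. I lift, go back behind the arm and come lower.

Call:
{"op": "jog_arm", "data": {
  "commands": [
    [-1,[0,0,-0.3],[0,0,0]],
    [-1,[0,0,0],[0,0,-0.19]],
    [-1,[0,0,0],[0,0,-0.19]],
    [-1,[0,0,0],[0,0,-0.19]],
    [-1,[0,0,0],[0,0,-0.19]],
    [-1,[0,0.3,0],[0,0,-0.04]],
    [-1,[0,0.26,0],[0,0,0]],
    [-1,[0,0,0],[0,0,0]]
  ]
}}

```text
t: 4.95
ee_pos: [642.3, 100.6, 123.7]
orientation: [0.003, 3.141, 0.001]
ft_force: [-0.4, -0.4, -0.5]
width: 0.1
grasp_force: 0.0
```

```bash
python3 -c "
from k import *
togo([641,98,72],180)
d=get_image('side');P=cloud(d);s=P[120:200,350:430].reshape(-1,3);s=s[(s[:,1]>70)&(s[:,1]<125)&(s[:,2]>60)&(s[:,0]>600)];s=s[np.argsort(s[:,2])];print(s[:12].round());print(ob()[0]['ee_pos'])"
```

```text
shift mm tool [ 1.3 -2.6 51.7] cw turn deg -0.1 units [ 0.013 -0.026  0.517] -0.003
[[634.  91. 149.]
 [636.  90. 149.]
 [648.  91. 150.]
 [630.  90. 151.]
 [650.  89. 151.]
 [639.  91. 152.]
 [631.  93. 152.]
 [644.  89. 152.]
 [630. 100. 153.]
 [654.  90. 153.]
 [641.  89. 153.]
 [632.  89. 155.]]
[642.19338887  99.20728932 123.64399055]
```

Call:
{"op": "jog_arm", "data": {
  "commands": [
    [-1,[0,0,0.27],[0,0,0]],
    [-1,[0,0,0.27],[0,0,0]],
    [-1,[0,-0.04,0],[0,0,0]],
    [-1,[0,-0.04,0],[0,0,0]],
    [-1,[0,-0.04,0],[0,0,0]],
    [-1,[0,-0.04,0],[0,0,0]],
    [-1,[0,-0.04,0],[0,0,0]],
    [-1,[0,-0.03,0],[0,0,0]]
  ]
}}

```text
t: 5.8
ee_pos: [642.9, 74.6, 70.6]
orientation: [0.01, 3.14, 0.001]
ft_force: [2.1, 1.9, 0.8]
width: 0.2
grasp_force: 1.0
```

Call:
{"op": "jog_arm", "data": {
  "commands": [
    [-1,[-0.012,-0.048,0],[0,0,0.1]],
    [-1,[-0.012,-0.048,0],[0,0,0.1]],
    [-1,[-0.012,-0.048,0],[0,0,0.1]],
    [-1,[0,0,0],[0,0,0]]
  ]
}}

```text
t: 6.2
ee_pos: [644.8, 59.9, 70.1]
orientation: [0.38, 3.118, 0.0]
ft_force: [0.3, 0.4, 0.2]
width: 0.6
grasp_force: 0.2
```

```bash
cat > b.py <<'E'
from k import *
import sys
def armL(d,piv,reach=100):
    P=cloud(d);hsv=cv2.cvtColor(d["image"],cv2.COLOR_BGR2HSV)
    m=(hsv[...,0]>=3)&(hsv[...,0]<19)&(hsv[...,1]>170)&(hsv[...,2]>100)
    g=P[m];r=np.hypot(*(g[:,:2]-piv).T);g=g[(g[:,2]>85)&(g[:,2]<112)&(r<reach)]
    r=np.hypot(*(g[:,:2]-piv).T);f=g[r>30][:,:2].mean(0)-piv
    print("n",len(g),"angle",np.degrees(np.arctan2(f[1],f[0])).round(1),"zmax",np.percentile(g[:,2],95).round(),"rmax",r.max().round())
for n in sys.argv[1:]:
    for p in((581,55),(531,-238)) if n=="side" else ((581,60),(531,-235)):armL(get_image(n),np.array(p))
o=ob();print(o[0]["ee_pos"],o[2],o[0]["ft_force"],o[0]["t"])
E
python3 b.py side
```

```text
n 243 angle -16.0 zmax 106.0 rmax 87.0
n 319 angle 163.7 zmax 106.0 rmax 83.0
[644.52931563  60.09466103  69.84730693] 166.27425197340511 [-0.37432859  0.44749904  0.00161679] 6.3
```

The arm follows the finger (now −16°), the target is about −98.7°, and force is low. I continue along the arc.

Call:
{"op": "jog_arm", "data": {
  "commands": [
    [-1,[-0.012,-0.048,0],[0,0,0.1]],
    [-1,[-0.012,-0.048,0],[0,0,0.1]],
    [-1,[-0.012,-0.048,0],[0,0,0.1]],
    [-1,[-0.012,-0.048,0],[0,0,0.1]],
    [-1,[-0.012,-0.048,0],[0,0,0.1]],
    [-1,[-0.012,-0.048,0],[0,0,0.1]],
    [-1,[-0.012,-0.048,0],[0,0,0.1]],
    [-1,[-0.012,-0.048,0],[0,0,0.1]]
  ]
}}

```text
t: 7.1
ee_pos: [634.1, 23.1, 69.7]
orientation: [1.325, 2.848, 0.001]
ft_force: [0.7, 1.4, -0.7]
width: 0.6
grasp_force: 0.8
```

Call:
{"op": "jog_arm", "data": {
  "commands": [
    [-1,[-0.012,-0.048,0],[0,0,0.1]],
    [-1,[-0.012,-0.048,0],[0,0,0.1]],
    [-1,[-0.012,-0.048,0],[0,0,0.1]],
    [-1,[-0.012,-0.048,0],[0,0,0.1]],
    [-1,[-0.012,-0.048,0],[0,0,0.1]],
    [-1,[-0.012,-0.048,0],[0,0,0.1]],
    [-1,[-0.012,-0.048,0],[0,0,0.1]],
    [-1,[0,0,0],[0,0,0]]
  ]
}}

```text
t: 7.9
ee_pos: [607.9, 0.4, 69.8]
orientation: [2.046, 2.384, -0.0]
ft_force: [0.3, -0.4, 1.2]
width: 0.9
grasp_force: 0.0
```

```bash
python3 b.py side; python3 -c "
from k import *
o=ob();p=o[0]['ee_pos'][:2]-[581,60];a=np.radians(o[2]-180);print('rel',p@[np.cos(a),np.sin(a)],p@[-np.sin(a),np.cos(a)])
d=get_image('side');cv2.imwrite('pics/s5.png',cv2.resize(d['image'][160:250,340:440],None,fx=6,fy=6,interpolation=2))"
```

```text
n 135 angle -83.2 zmax 106.0 rmax 86.0
n 318 angle 163.6 zmax 106.0 rmax 83.0
[6.08081190e+02 4.40488830e-01 6.97230874e+01] 98.83747573218344 [ 0.68714109  0.90626865 -0.15646702] 8.0
rel 63.01296913581134 17.609427179189733
```

View pics/s5.png

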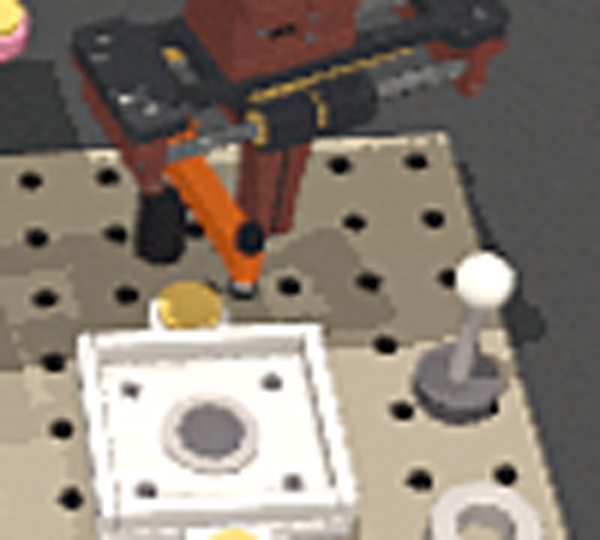

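The arm is at −83° and everything is clear: pad near crop (243,290), bushing at (190,305). I add a bit more and re-measure.

Call:
{"op": "jog_arm", "data": {
  "commands": [
    [-1,[-0.012,-0.048,0],[0,0,0.1]],
    [-1,[-0.012,-0.048,0],[0,0,0.1]],
    [-1,[-0.012,-0.048,0],[0,0,0.1]],
    [-1,[0,0,0],[0,0,0]]
  ]
}}

```text
t: 8.45
ee_pos: [593.8, -4.2, 69.7]
orientation: [-2.312, -2.127, 0.0]
ft_force: [0.1, 0.4, -0.5]
width: 0.4
grasp_force: 0.0
```

```bash
python3 b.py side
```

```text
n 133 angle -95.6 zmax 105.0 rmax 87.0
n 321 angle 163.7 zmax 107.0 rmax 83.0
[594.13039784  -4.20244892  69.68760144] 85.33786845598259 [ 0.28415286  0.12514927 -0.44805508] 8.55
```

Call:
{"op": "jog_arm", "data": {
  "commands": [
    [-1,[-0.006,-0.024,0],[0,0,0.05]],
    [-1,[0,0,0],[0,0,0]],
    [-1,[0,0.1,0],[0,0,0]],
    [-1,[0,0.1,0],[0,0,0]],
    [-1,[0,0,-0.35],[0,0,0]],
    [-1,[0,0,-0.35],[0,0,0]],
    [-1,[0,0,0],[0,0,0]]
  ]
}}

```text
t: 9.25
ee_pos: [615.8, -7.3, 144.4]
orientation: [2.349, 2.077, 0.01]
ft_force: [0.8, -0.3, 0.4]
width: 0.2
grasp_force: 0.0
```

```bash
python3 b.py side;python3 -c "
from k import *
togo([463,-255,140],164)"
```

```text
n 154 angle -97.3 zmax 108.0 rmax 85.0
n 320 angle 163.6 zmax 107.0 rmax 83.0
[612.62701503  -7.20070968 140.38324115] 82.94452839544643 [ 0.84658623  0.02906142 -0.34977043] 9.35
shift mm tool [-2.643e+02 -1.181e+02  1.000e-01] cw turn deg -81.1 units [-2.643e+00 -1.181e+00  1.000e-03] -1.801
```

Call:
{"op": "jog_arm", "data": {
  "commands": [
    [-1,[-0.44,-0.2,0],[0,0,0]],
    [-1,[-0.44,-0.2,0],[0,0,0]],
    [-1,[-0.44,-0.2,0],[0,0,0]],
    [-1,[-0.44,-0.2,0],[0,0,0]],
    [-1,[-0.44,-0.2,0],[0,0,0]],
    [-1,[-0.44,-0.18,0],[0,0,0]]
  ]
}}

```text
t: 9.95
ee_pos: [459.8, -255.5, 138.3]
orientation: [-2.352, -2.079, 0.001]
ft_force: [0.9, -0.5, 0.1]
width: 0.4
grasp_force: 0.0
```

Call:
{"op": "jog_arm", "data": {
  "commands": [
    [-1,[0,0,0],[0,0,-0.18]],
    [-1,[0,0,0],[0,0,-0.18]],
    [-1,[0,0,0],[0,0,-0.18]],
    [-1,[0,0,0],[0,0,-0.18]],
    [-1,[0,0,0],[0,0,-0.18]],
    [-1,[0,0,0],[0,0,-0.18]],
    [-1,[0,0,0],[0,0,-0.18]],
    [-1,[0,0,0],[0,0,-0.18]],
    [-1,[0,0,0],[0,0,-0.18]],
    [-1,[0,0,0],[0,0,-0.18]]
  ]
}}

```text
t: 10.95
ee_pos: [461.0, -254.1, 138.1]
orientation: [-0.43, -3.11, -0.002]
ft_force: [0.1, 0.5, -0.2]
width: 0.4
grasp_force: 0.0
```

```bash
python3 b.py top side;python3 -c "
from k import *
togo([463,-255,70],164)
d=get_image('top');cv2.imwrite('pics/t6.png',cv2.resize(d['image'][85:225,260:445],None,fx=4.2,fy=4.2,interpolation=2))"
```

```text
n 161 angle -96.5 zmax 109.0 rmax 82.0
n 10 angle 158.1 zmax 107.0 rmax 75.0
shift mm tool [-2.1 -0.3 68.5] cw turn deg -0.2 units [-0.021 -0.003  0.685] -0.005b.py:7: RuntimeWarning: Mean of empty slice.
  r=np.hypot(*(g[:,:2]-piv).T);f=g[r>30][:,:2].mean(0)-piv
  ret = um.true_divide(
Traceback (most recent call last):
  File "b.py", line 10, in <module>
    for p in((581,55),(531,-238)) if n=="side" else ((581,60),(531,-235)):armL(get_image(n),np.array(p))
                                                                          ~~~~^^^^^^^^^^^^^^^^^^^^^^^^^^
  File "b.py", line 8, in armL
    print("n",len(g),"angle",np.degrees(np.arctan2(f[1],f[0])).round(1),"zmax",np.percentile(g[:,2],95).round(),"rmax",r.max().round())
                                                                               ~~~~~~~~~~~~~^^^^^^^^^^^
IndexError: index -1 is out of bounds for axis 0 with size 0
```

View pics/t6.png

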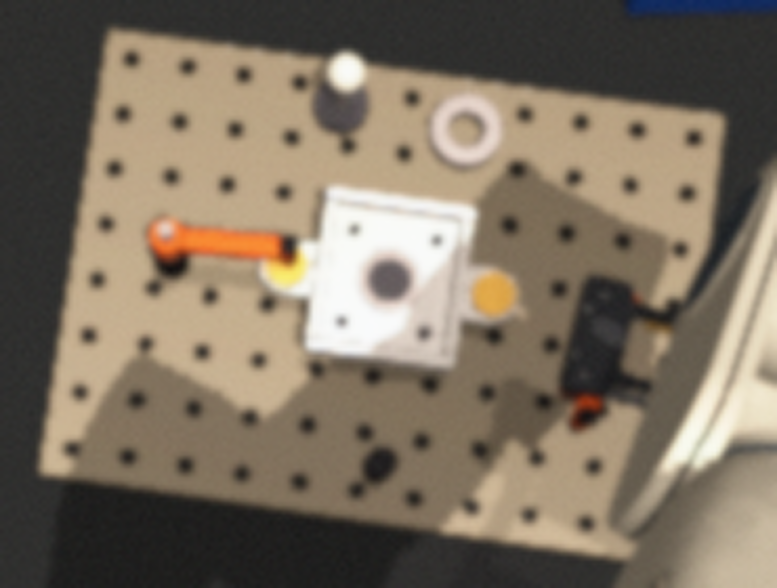

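Clamp L's screw head, at crop (289,247), now sits over the bushing. The bystanders are unmoved and the tool is placed behind arm R. I lower and push that arm, using the same tip correction.

Call:
{"op": "jog_arm", "data": {
  "commands": [
    [-1,[0,0,0.3],[0,0,0]],
    [-1,[0,0,0.3],[0,0,0]],
    [-1,[0,0,0.08],[0,0,0]],
    [-1,[0,0.04,0],[0,0,0]],
    [-1,[0,0.04,0],[0,0,0]],
    [-1,[0,0.04,0],[0,0,0]],
    [-1,[0,0.04,0],[0,0,0]],
    [-1,[0,0.03,0],[0,0,0]],
    [-1,[0,0,0],[0,0,0]]
  ]
}}

```text
t: 12.05
ee_pos: [467.4, -235.9, 72.2]
orientation: [0.439, 3.11, -0.0]
ft_force: [-0.5, 0.1, -0.2]
width: 0.3
grasp_force: 0.0
```

Call:
{"op": "jog_arm", "data": {
  "commands": [
    [-1,[0.012,0.049,0],[0,0,0.1]],
    [-1,[0.012,0.049,0],[0,0,0.1]],
    [-1,[0.012,0.049,0],[0,0,0.1]],
    [-1,[0.012,0.049,0],[0,0,0.1]],
    [-1,[0.012,0.049,0],[0,0,0.1]],
    [-1,[0.012,0.049,0],[0,0,0.1]],
    [-1,[0.012,0.049,0],[0,0,0.1]],
    [-1,[0.012,0.049,0],[0,0,0.1]]
  ]
}}

```text
t: 12.85
ee_pos: [479.0, -198.4, 71.8]
orientation: [-1.384, -2.82, 0.001]
ft_force: [-1.5, 0.2, 1.6]
width: 0.5
grasp_force: 0.7
```

```bash
python3 b.py side; python3 -c "
from k import *
o=ob();p=o[0]['ee_pos'][:2]-[531,-235];a=np.radians(o[2]);print('rel',p@[np.cos(a),np.sin(a)],p@[-np.sin(a),np.cos(a)])
d=np.load('top0.npy',allow_pickle=True).item();print('padL~',ray(d,260+289/4.2,85+247/4.2,116))"
```

```text
rel 60.780038970422424 18.369473490706152
padL~ [569.67731372 -20.0627742  116.        ]b.py:7: RuntimeWarning: Mean of empty slice.
  r=np.hypot(*(g[:,:2]-piv).T);f=g[r>30][:,:2].mean(0)-piv
  ret = um.true_divide(
Traceback (most recent call last):
  File "b.py", line 10, in <module>
    for p in((581,55),(531,-238)) if n=="side" else ((581,60),(531,-235)):armL(get_image(n),np.array(p))
                                                                          ~~~~^^^^^^^^^^^^^^^^^^^^^^^^^^
  File "b.py", line 8, in armL
    print("n",len(g),"angle",np.degrees(np.arctan2(f[1],f[0])).round(1),"zmax",np.percentile(g[:,2],95).round(),"rmax",r.max().round())
                                                                               ~~~~~~~~~~~~~^^^^^^^^^^^
IndexError: index -1 is out of bounds for axis 0 with size 0
```

Call:
{"op": "jog_arm", "data": {
  "commands": [
    [-1,[0.012,0.049,0],[0,0,0.1]],
    [-1,[0.012,0.049,0],[0,0,0.1]],
    [-1,[0.012,0.049,0],[0,0,0.1]],
    [-1,[0.012,0.049,0],[0,0,0.1]],
    [-1,[0.012,0.049,0],[0,0,0.1]],
    [-1,[0.012,0.049,0],[0,0,0.1]],
    [-1,[0.012,0.049,0],[0,0,0.1]],
    [-1,[0.012,0.049,0],[0,0,0.1]],
    [-1,[0,0,0],[0,0,0]]
  ]
}}

```text
t: 13.8
ee_pos: [511.7, -175.1, 71.7]
orientation: [-2.183, -2.259, -0.0]
ft_force: [-0.5, 0.2, 0.2]
width: 0.7
grasp_force: 0.0
```

```bash
sed -i 's/    r=np.hypot(\*(g\[:,:2\]-piv).T);f=/    if len(g)<5: return print("hidden")\n&/' b.py; python3 b.py side top; python3 -c "
from k import *
o=ob();p=o[0]['ee_pos'][:2]-[531,-235];a=np.radians(o[2]);print('rel',p@[np.cos(a),np.sin(a)],p@[-np.sin(a),np.cos(a)])"
```

```text
hidden
n 205 angle 93.8 zmax 107.0 rmax 70.0
n 161 angle -96.8 zmax 110.0 rmax 82.0
hidden
[ 511.45058015 -175.43337859   71.7648875 ] 92.00783782035353 [-0.44647425  0.46746589 -0.25935106] 14.0
rel 60.214987652877234 17.450428769535122
```

Call:
{"op": "jog_arm", "data": {
  "commands": [
    [-1,[0.012,0.049,0],[0,0,0.1]],
    [-1,[0.012,0.049,0],[0,0,0.1]],
    [-1,[0.007,0.03,0],[0,0,0.06]],
    [-1,[0,0,0],[0,0,0]],
    [-1,[0,-0.1,0],[0,0,0]],
    [-1,[0,-0.2,0],[0,0,0]],
    [-1,[0,0,-0.3],[0,0,0]],
    [-1,[0,0,-0.4],[0,0,0]],
    [-1,[0,-0.4,0],[0,0,0]],
    [-1,[0,-0.4,0],[0,0,0]]
  ]
}}

```text
t: 15.0
ee_pos: [415.5, -154.0, 142.7]
orientation: [2.399, 2.024, 0.002]
ft_force: [-0.1, -0.3, 0.6]
width: 0.5
grasp_force: 0.0
```

```bash
python3 b.py side top
```

```text
n 115 angle -95.0 zmax 108.0 rmax 86.0
n 219 angle 82.2 zmax 107.0 rmax 78.0
n 147 angle -96.8 zmax 109.0 rmax 82.0
n 54 angle 83.0 zmax 110.0 rmax 88.0
[ 415.1725693  -153.85565101  141.97076564] 80.2403973138211 [ 1.14103583 -0.08684334  0.46497656] 15.2
```

Call:
{"op": "jog_arm", "data": {
  "commands": [
    [-1,[-0.45,0,0],[0,0,0]],
    [-1,[-0.45,0,0],[0,0,0]],
    [-1,[-0.45,0,0],[0,0,0]],
    [-1,[-0.45,0,0],[0,0,0]],
    [-1,[-0.45,0,0],[0,0,0]],
    [-1,[-0.45,0,0],[0,0,0]],
    [-1,[0,0,0],[0,0,0]]
  ]
}}

```text
t: 15.9
ee_pos: [370.5, -425.9, 141.8]
orientation: [2.403, 2.017, -0.001]
ft_force: [-0.9, 0.2, 1.1]
width: 0.5
grasp_force: 0.0
```

```bash
python3 b.py side top;python3 -c "
from k import *
d=get_image('top');cv2.imwrite('pics/t7.png',cv2.resize(d['image'][125:175,285:425],None,fx=5.6,fy=5.6,interpolation=2))"
```

```text
n 151 angle -97.4 zmax 108.0 rmax 86.0
n 67 angle nan zmax 108.0 rmax 12.0
n 155 angle -96.7 zmax 109.0 rmax 82.0
n 156 angle 82.2 zmax 109.0 rmax 87.0
[ 370.20234617 -418.92289819  141.21334558] 80.2523310285959 [-0.33777285  0.25717407 -0.07434829] 16.1b.py:8: RuntimeWarning: Mean of empty slice.
  r=np.hypot(*(g[:,:2]-piv).T);f=g[r>30][:,:2].mean(0)-piv
  ret = um.true_divide(
```

View pics/t7.png

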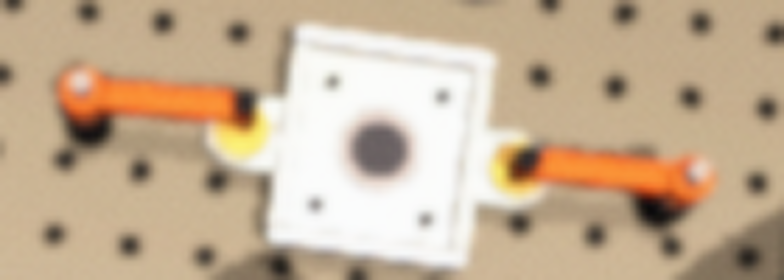

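Both pads sit over their bushings; the screw heads are at crop (245,107) and (525,160). I get the offsets from screw-head centroids and arm lines.

```bash
python3 - <<'E'
from k import *
d=get_image("top");im=d["image"];hsv=cv2.cvtColor(im,cv2.COLOR_BGR2HSV)
for n,(u0,u1,v0,v1),(a,b),piv,bush in(("L",(322,334,138,152),(290,326),(581,60.3),(570.7,-16.6)),("R",(372,384,147,160),(382,415),(531,-235.1),(545.4,-156.7))):
    g=im[v0:v1,u0:u1].max(2).astype(float);w=np.clip(120-g,0,None);v,u=np.mgrid[v0:v1,u0:u1]
    p=ray(d,(u*w).sum()/w.sum(),(v*w).sum()/w.sum(),113)[:2]
    m=(hsv[...,0]>=3)&(hsv[...,0]<19)&(hsv[...,1]>190)&(hsv[...,2]>150)
    q=np.nonzero(m[130:170,a:b]);pts=np.array([ray(d,x+a,y+130,106)[:2] for y,x in zip(*q)],np.float32)
    l=cv2.fitLine(pts,cv2.DIST_HUBER,0,.01,.01).ravel();dr=l[:2]*np.sign(l[1])*(-1 if n=="L" else 1)
    P=np.array(piv);B=np.array(bush);ang=lambda x:np.degrees(np.arctan2(x[1],x[0])).round(1)
    print(n,"head",p.round(1),"off",(p-B).round(1),"r",np.hypot(*(p-P)).round(1),"ang head",ang(p-P),"line",ang(dr),"bush",ang(B-P))
E
```

```text
L head [572.6 -18.9] off [ 1.9 -2.3] r 79.7 ang head -96.0 line -91.7 bush -97.6
R head [ 541.2 -154.1] off [-4.2  2.6] r 81.6 ang head 82.8 line 78.6 bush 79.6
```

```bash
python3 -c "
from h import *
print(close_job())"
```

```text
the job is handed in; nothing more can be done
None
```

Both clamp arms were pushed round over their bushings and the job is handed in; the last top view put the pads about 3 mm (left) and 5 mm (right) off centre against the 8 mm limit, with no verdict returned.

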